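Close and lock the battery hatch of a second-hand backup power unit

ROBOT

A 6-joint arm with a two-finger parallel gripper is mounted at the origin on the work surface. World frame = base frame: x ahead of the robot, y to its left, z up, the work surface at z = 0. Lengths are in m, angles in degrees, forces in N, time in s.
With the tool pointing down it reaches from about 0.25 to 0.725 m from the base axis. Payload 9.7 kg.
Tool frame: the origin (TCP) lies at the very end of the fingers, on their centre line; the grasp point (between the pads) lies 19 mm behind it; x points along the fingers, z is the direction in which the jaws open and shut, and the axes are right-handed (so a half turn about x gives the same grasp; the last joint's range is limited). The gripper opens to 85 mm and grips with 20 to 120 N. Pads are 22 mm wide; open, the fingers measure 114 mm over their backs; the gripper's body (76 mm by 85 mm) begins 54 mm behind the grasp point. The pads swing forward as they close: fully open they stand 13 mm farther back than shut.
Start: joints at [65.89, 4.979, 10.078, 95.1, 0, 90], TCP at [0.225, 0.502, 0.231] pointing down, gripper open.
Joint ranges: [-179.16, 179.16], [-48.56, 103.87], [-65.8, 70.77], [-126.05, 130.52], [-82.76, 87.17], [-180, 180]. Speed limits (degrees/s): [127.2, 127.2, 147.25, 180, 180, 180].

INTERFACE

Orientations are given as [roll, pitch, yaw] about the fixed x, y, z axes, in that order (R = Rz(yaw) Ry(pitch) Rx(roll)).
In Python, from workcell import sensors, vision, job_done gives the robot as it stands.
- The arm moves only by the tool carry_out, never from a script. Its argument "increments" is a list of rows, each a list of 7 numbers: the turn, a rotation vector about the tool's x, y, z in degrees, then the shift along the tool's x, y, z in mm, then the opening in per cent of the stroke, from 0 (shut) to 100 (fully open). A call has 1 to 12 rows; each row shifts and turns the commanded pose from where the row before left it, along the tool's axes as they then stand; what a row does not reach is not made up. A row lasts 1/8 s, in which the tool goes at most 62.5 mm and 10.7 degrees, less where a joint would pass 70% of its speed; a pose out of reach is approached as far as the arm can. A call is refused whole if a number of a shift passes 62.5 or a number of a turn 10.7, either way. A call with a gripper value outside its range is refused whole. The fingers move at their own pace and stop on an object; "squeeze" is the grip in N (left out, the last holds). Time passes only in rows, so rows that do not move let the fingers close. It gives the time, the measured TCP pose, the force and the opening at its end, in the units of the state.
- sensors.get_obs(): the state, without advancing time (a new reading comes with each control period).
- vision.camera(name): name is "side" or "top" or "wrist"; returns the picture (420x560x3 uint8, red, green, blue); there is no depth.
- vision.calibration(name): a dict with "camera_matrix" (3x3 intrinsics, pixels), "extrinsics" (4x4, takes a point from world to camera coordinates); the wrist camera has in their place "mount" (4x4, takes a point from camera to tool coordinates, whose origin is the TCP and whose axes are the tool frame's). Camera axes: x right, y up, looking along -z (the intrinsics and any distortion apply to the point x, -y, -z); pixel columns grow to the right and rows downward; lengths in m; the calibration is good to about 2 mm. The wrist camera is an equidistant fisheye: a pixel r from the principal point sees the ray r / f radians off the axis. A picture is of the moment at which its call begins: read the wrist's pose just before it. calibration takes no time and is no camera call.
- job_done(): hands the job in, once; it reports no verdict.
The state is a dict: "time": time; "q": joint angles; "qd": joint speeds; "joint_efforts": joint torques, N m; "ee_pos": TCP position; "tcp_rot": TCP orientation; "wrist_force": force on the tool from outside, world axes, zero at the start; "torque": the same for the moment, N m; "opening": finger opening in m.
Only numpy, scipy, OpenCV 4.12 (cv2) and the standard library are available. Lean on these libraries where they do the work, as an engineer would, in place of code of your own. Each camera call takes 0.05 s, during which the arm holds its last target.

TASK

Shut the open battery hatch of the grey backup power unit and lock it with its orange quarter-turn fastener: close the hatch onto its sprung bumpers, press it in at the fastener until you feel the cam touch bottom, turn the fastener a quarter turn clockwise while it is pressed, and let go so that it springs up into its locked detent. Press and turn gently so that the cam is not forced, and leave the other things on the bench where they are.

Things in the scene. Friction and masses are not known exactly. Their poses are not given: they have to be found in the camera images.
- unit: grey metal case of a backup power unit, fixed to the bench, 200 mm (its x) by 260 mm (its y), top 110 mm above the bench; origin at the centre of the underside, z up, -x its front (towards the robot), +y its left. A grey plastic hatch 152 x 140 x 8 mm covers the middle of the top, hinged along its far (+x) edge.
- hatch_hinge (a point): middle of the hatch's hinge axis, fixed on the unit at its x +75, y 0, z 116 mm; the axis runs along the unit's y and lies at mid thickness of the hatch
- hatch (a joint): hinge angle of the hatch, rad: 0 level, positive open (front edge up). It starts at 0.4 to 0.8 and stays where it is left by hinge friction (0.25 N m). Let down gently, it rests on the sprung bumpers at about 0.09.
- bumper (a point): top of the left of two black sprung bumpers (10 mm thick pins on one spring), 140 mm in front of the hinge and 50 mm to each side of the middle. They carry the closed hatch; pressing them in takes 5 N to start and 250 N/m more, so pressing the hatch at the fastener takes about 5 to 12 N before the cam touches bottom.
- hatch_push (a point): point on the hatch's outer face, 100 mm in front of the hinge and 50 mm to the unit's left (+y) of the middle: a free spot to push the hatch down; moves with the hatch. A finger going straight down, 100 mm in front of the hinge, stays on the hatch all the way.
- fastener_top (a point): centre of the top of the fastener's orange wing: 36 mm long, 10 mm thick, 24 mm high. It is 29 mm above the hatch's outer face; its axis is square to the hatch, 125 mm in front of the hinge axis, on the hatch's middle line. z points out of the hatch along the axis, y along the wing, x across its thickness; with fastener at 0 these are the hatch's axes.
- fastener_flange (a point): centre of the upper face of the round steel flange under the wing, 40 mm across and 5 mm high, standing on the hatch; wing and flange turn together. Fingertips may rest on it.
- fastener (a joint): angle of the fastener, rad, growing clockwise seen from above. Unlocked it starts at 0.12 to 0.30; locked it is about 1.57 (wing pointing from front to back). In the detent it has about 0.1 rad of play either way; a wall stops it beyond that. Turning takes about 0.05 to 0.15 N m.
- cam: steel shaft and cam arm under the hatch, turning with the fastener; origin on its axis at the arm's mid height, 31 mm below the hinge's plane. The arm reaches 24 mm along its own -y, is 8 mm wide, 5 mm high. Turned to the unit's front it is caught by a hidden keeper behind the front wall. More than 25 N of the cam on the keeper damages it.
- cam_tip (a point): end of the cam arm. The keeper's height is not measured and differs: the arm meets its floor, with a sharp rise of force, 8 to 15 mm (at the fastener; hatch angle +0.03 to -0.03) below where the hatch rests. Within 2.5 mm of that floor it turns under the keeper's lip; less deep it strikes the lip at 0.6 to 0.9 rad.
- front_middle (a point): middle of the top front edge of the unit's case (unit x -100, y 0, z 110 mm). The keeper is behind it: at a quarter turn the cam comes out beyond the lip and, let go, the bumpers lift it about 5 mm into a notch that keeps it from turning back.
- bar_black: black power strip, 300 x 46 x 36 mm; bystander; origin at the centre of its underside
- bar_silver: silver power strip, 300 x 46 x 36 mm; bystander; origin at the centre of its underside
- mirror: round convex security mirror with a black rim, 250 mm across, 52 mm high; bystander; origin at the centre of its underside
- remote: black remote control, 160 x 45 x 18 mm; bystander; origin at the centre of its underside
- driver: screwdriver lying on the table; bystander; origin at the centre of its underside
- bin: small blue open parts bin, 140 x 100 x 50 mm; bystander; origin at the centre of its underside
- adapter: black mains adapter block, 60 x 45 x 30 mm, in the blue bin; bystander; origin at the centre of its underside
- plug: white plug cube, 34 x 28 x 20 mm, lying on the unit's top to the far left of the hatch (unit frame about x +30, y +99 mm); bystander; origin at the centre of its underside

How it is judged (in metres and radians):
On the way, in this order (a step that is already met when the one before it is completed fails the run):
1. the hatch is closed down onto its bumpers (hatch angle below 0.13 rad) (value of joint hatch below 0.13 rad), for 0.2 s.
2. with the hatch pressed in (below 0.06 rad), the fastener is turned past 1.0 rad, under the keeper's lip (value of joint hatch below 0.06 rad and value of joint fastener above 1 rad), for 0.05 s.
At the end, for the whole second after the job is handed in: The hatch stays pulled in below its resting height on the bumpers (hatch angle under 0.083 rad), the fastener stands between 1.43 and 1.71 rad (a quarter turn, in its notch), the cam is at rest and bears on the keeper with more than 1 N from the bumpers' springs alone (value of joint hatch below 0.083 rad and value of joint fastener between 1.43 and 1.71 rad and linear speed of cam below 0.01 m/s and contact force between cam and anything else above 1 N); the robot touches nothing.
It fails at once if the cam is forced: more than 25 N between the cam and anything (contact force between cam and anything else above 25 N).
It fails at once if a bystander on the bench is moved by more than 30 mm (distance of any of bar_black, bar_silver, mirror, remote, driver, bin, adapter, plug from where it was at the start of the episode above 0.03 m).
It also fails if it takes over 64 s, if anything falls off the work surface, if the arm or the gripper's body presses on something with over 40 N, if the wrist force passes 120 N, or if a joint passes its speed limit or range.

## Working session

There is one attempt and no reset: what is moved stays moved. The work goes in short steps, Python scripts to look and compute and a tool call to move; the robot and the scene stay as the last step left them, time stands still between calls to the robot, and variables do not carry over. Pictures are saved under pics/ and viewed, and the job is handed in when it is done.

Besides the shell and the picture viewer there is one more tool, called after ">>>" as name(argument=value, ...) on one line, values as JSON. carry_out: Moves the arm, as the interface text tells. Its arguments: {"type":"object","properties":{"increments":{"type":"array"},"squeeze":{"type":"number"}},"required":["increments"]}

```bash
mkdir -p pics; ls; cat > h.py <<'E'
import numpy as np, cv2
from workcell import sensors, vision, job_done
def snap(n,f):
    im=vision.camera(n); cv2.imwrite('pics/'+f,im[:,:,::-1]); return im
E
python3 - <<'E'
from h import *
np.set_printoptions(precision=4,suppress=True)
o=sensors.get_obs(); print(o)
for n in ['top','side','wrist']:
    snap(n,n+'1.png'); print(n,vision.calibration(n))
E
```

```text
pics
{'time': 0.0, 'q': array([65.8888,  5.012 , 10.0336, 95.1001, -0.0008, 89.9999]), 'qd': array([ 0.0243, -0.0493, -0.0752,  0.0215,  0.0387, -0.0163]), 'joint_efforts': array([ -0.0005, -52.0385,  46.4803,   0.0164,  -0.0001,  -0.    ]), 'ee_pos': array([0.2246, 0.5018, 0.2306]), 'tcp_rot': array([-179.4237,   89.9215, -113.5348]), 'wrist_force': array([ 0.4738, -1.1973, -0.2182]), 'torque': array([-0.0311,  0.0294, -0.0064]), 'opening': 0.08484315740256414}
top {'camera_matrix': array([[410.9999,   0.    , 276.4746],
       [  0.    , 410.9999, 212.3356],
       [  0.    ,   0.    ,   1.    ]]), 'extrinsics': array([[-0.0187, -0.9998, -0.0015,  0.0238],
       [ 0.9917, -0.0187,  0.1272, -0.5277],
       [-0.1272,  0.0009,  0.9919, -1.1858],
       [ 0.    ,  0.    ,  0.    ,  1.    ]])}
side {'camera_matrix': array([[467.0417,   0.    , 284.752 ],
       [  0.    , 467.0417, 211.5807],
       [  0.    ,   0.    ,   1.    ]]), 'extrinsics': array([[ 0.9683, -0.2497, -0.0015, -0.4759],
       [ 0.1634,  0.6294,  0.7597, -0.1768],
       [-0.1888, -0.7359,  0.6503, -1.1677],
       [ 0.    ,  0.    ,  0.    ,  1.    ]])}
wrist {'camera_matrix': array([[325.1923,   0.    , 283.2274],
       [  0.    , 325.1923, 209.6341],
       [  0.    ,   0.    ,   1.    ]]), 'mount': array([[-0.0005,  0.3241, -0.946 , -0.1429],
       [ 0.0003,  0.946 ,  0.3241,  0.084 ],
       [ 1.    , -0.0001, -0.0006, -0.0001],
       [ 0.    ,  0.    ,  0.    ,  1.    ]])}
```

View pics/top1.png

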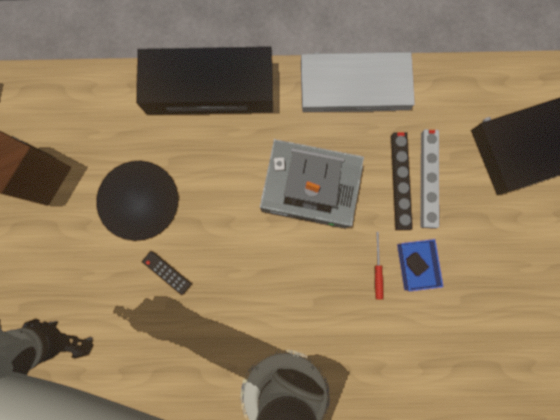

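View pics/side1.png

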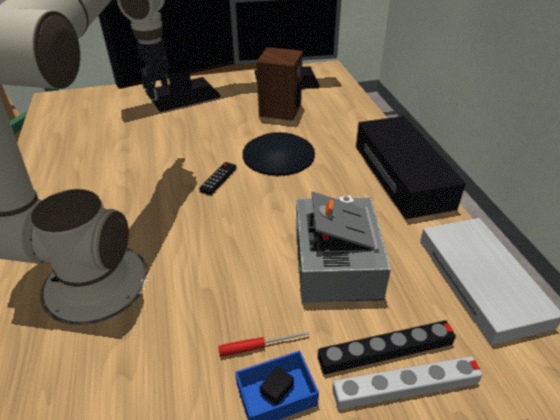

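View pics/wrist1.png

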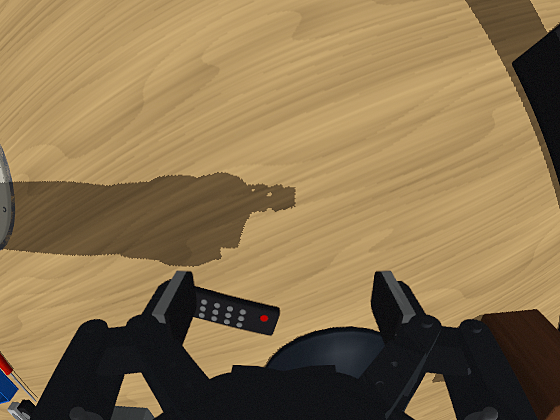

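```bash
python3 - <<'E'
import cv2
a=cv2.imread('pics/top1.png')[130:240,250:375]; cv2.imwrite('pics/topz.png',cv2.resize(a,None,fx=6,fy=5.4,interpolation=cv2.INTER_CUBIC)) 
a=cv2.imread('pics/side1.png')[180:310,285:400]; cv2.imwrite('pics/sidez.png',cv2.resize(a,None,fx=5,fy=4.6,interpolation=cv2.INTER_CUBIC)) 
E
```

```text
(no output)
```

View pics/topz.png

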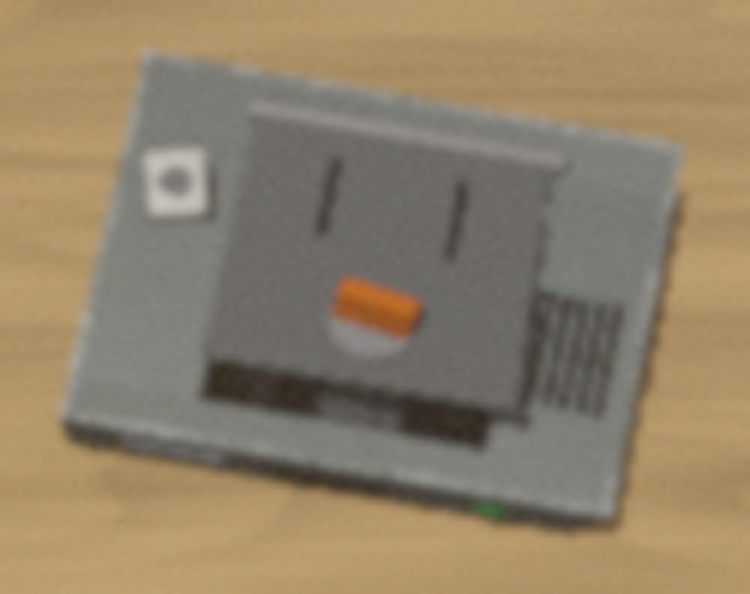

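View pics/sidez.png

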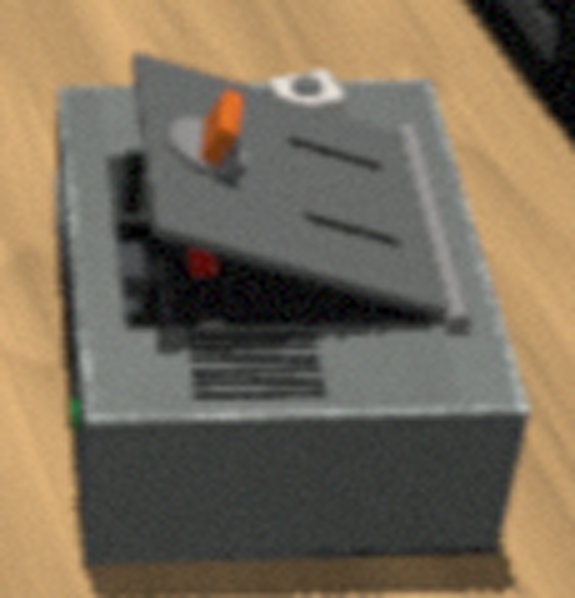

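```bash
cat >> h.py <<'E'
C={}
def proj(n,P):
    if n not in C: C[n]=vision.calibration(n)
    c=C[n]; P=np.atleast_2d(P); p=P@c['extrinsics'][:3,:3].T+c['extrinsics'][:3,3]
    p=p*[1,-1,-1]; q=p@np.array(c['camera_matrix']).T
    return q[:,:2]/q[:,2:]
def u2w(p,P):
    c,s=np.cos(p[2]),np.sin(p[2]); R=np.array([[c,-s,0],[s,c,0],[0,0,1]])
    return np.atleast_2d(P)@R.T+[p[0],p[1],0]
def hatch(th,d,y,n):
    # d in front of hinge, y left, n outward from mid thickness (unit frame)
    return [.075-d*np.cos(th)+n*np.sin(th)*1.0, y, .116+d*np.sin(th)+n*np.cos(th)]
E
cat > fit.py <<'E'
from h import *
from scipy.optimize import least_squares
z=lambda l,ox,oy,sx,sy:[((u+.5)/sx-.5+ox,(v+.5)/sy-.5+oy) for u,v in l]
top=z([(147,53),(681,147),(612,518),(65,418)],250,130,6,5.4)
side=z([(428,82),(525,410),(85,418),(60,88)],285,180,5,4.6)
K=[[.1,.13,.11],[.1,-.13,.11],[-.1,-.13,.11],[-.1,.13,.11]]
hs=z([(137,57),(155,228)],285,180,5,4.6)
ht=z([(208,355),(527,425)],250,130,6,5.4)
wt=z([(375,290)],250,130,6,5.4); ws=z([(232,93)],285,180,5,4.6)
def res(p,full=False):
    W=u2w(p,K); 
    r=[proj('top',W)-top, proj('side',W)-side]
    th=p[3]
    H=u2w(p,[hatch(th,.152,.07,.004),hatch(th,.152,-.07,.004)])
    r+=[proj('side',H)-hs]
    r+=[0.5*(proj('top',H)-ht)]
    w=u2w(p,hatch(th,.125,0,.033)); r+=[proj('top',w)-wt,proj('side',w)-ws]
    if full: print(*[np.round(x,1).tolist() for x in r],sep='\n')
    return np.concatenate(r).ravel()
s=least_squares(res,[.55,-.08,-.1,.5],loss='soft_l1')
p=s.x; print(p,np.degrees(p[2])); res(p,True)
np.save('p.npy',p)
for nm,q in [('push',hatch(p[3],.1,.05,.004)),('ftop',hatch(p[3],.125,0,.033)),('ftop_rest',hatch(.09,.125,0,.033)),('hinge',hatch(0,0,0,0))]: print(nm,u2w(p,q))
E
python3 fit.py
```

```text
[ 0.60475113 -0.08647146 -0.22019714  0.42811588] -12.616366790056633
[[-0.6, -1.1], [0.4, -0.7], [-0.6, -0.4], [-1.4, -0.5]]
[[-0.5, -0.0], [-0.2, 1.1], [-1.1, 1.6], [-1.7, 0.3]]
[[0.0, -1.0], [1.2, 0.5]]
[[-0.5, -1.2], [-0.8, -2.4]]
[[0.6, 0.2]]
[[-0.8, 4.3]]
push [[ 0.60170353 -0.03455218  0.16115474]]
ftop [[ 0.58033672 -0.08100687  0.19791642]]
ftop_rest [[ 0.55934648 -0.0763087   0.16010126]]
hinge [[ 0.67794021 -0.10285311  0.116     ]]
```

```bash
python3 - <<'E'
from h import *
from scipy.spatial.transform import Rotation as R
np.set_printoptions(precision=4,suppress=True)
o=sensors.get_obs(); M=R.from_euler('xyz',o['tcp_rot'],degrees=True).as_matrix(); print(M)
p=np.load('p.npy')
a=u2w(p,[[-.025,.05,.0]]);print(a, (M.T@(a[0]-[*o['ee_pos'][:2],0]))*1000)
print('unit x dir angle',np.degrees(p[2]),'toolz angle',np.degrees(np.arctan2(M[1,2],M[0,2])))
E
```

```text
[[-0.0004 -0.9127  0.4085]
 [-0.0009  0.4085  0.9127]
 [-1.     -0.     -0.001 ]]
[[ 0.5913 -0.0322  0.    ]] [   0.3479 -552.8501 -337.698 ]
unit x dir angle -12.616366790056633 toolz angle 65.88778049646885
```

>>> carry_out(increments=[[0, 0, 0, -15, 0, 0, 0], [0, 0, 0, -15, -46, -28, 0], [0, 0, 0, 0, -46, -28, 0], [0, 0, 0, 0, -46, -28, 0], [0, 0, 0, 0, -46, -28, 0], [0, 0, 0, 0, -46, -28, 0], [0, 0, 0, 0, -46, -28, 0], [0, 0, 0, 0, -46, -28, 0], [0, 0, 0, 0, -46, -28, 0], [0, 0, 0, 0, -46, -28, 0], [0, 0, 0, 0, -46, -28, 0], [0, 0, 0, 0, -46, -28, 0]])

```text
time: 1.65
ee_pos: [0.5616, 0.0125, 0.2625]
tcp_rot: [-60.9, 89.9, 4.9]
wrist_force: [0.2, 0.9, 0.1]
opening: 0.0
```

```bash
cat > st.py <<'E'
from h import *
from scipy.spatial.transform import Rotation as R
np.set_printoptions(precision=4,suppress=True)
o=sensors.get_obs(); M=R.from_euler('xyz',o['tcp_rot'],degrees=True).as_matrix()
print('t',o['time'],'q',o['q'],'pos',o['ee_pos'],'F',o['wrist_force'],'T',o['torque'],'op',o['opening'],'zang',np.degrees(np.arctan2(M[1,2],M[0,2])),'x',M[:,0])
E
python3 st.py
```

```text
t 1.65 q [ 1.2726  7.397  16.2131 98.7428  0.0047 25.3942] pos [0.5616 0.0125 0.2625] F [0.2402 0.9024 0.1241] T [0.0273 0.0074 0.0582] op 1.6733182301837746e-05 zang 65.87835480451353 x [ 0.0013  0.0001 -1.    ]
```

>>> carry_out(increments=[[0, 0, 0, 0, -46.8, -29.7, 0], [-10, 0, 0, 0, 0, 0, 0], [-10, 0, 0, 0, 0, 0, 0], [-10, 0, 0, 0, 0, 0, 0], [-10, 0, 0, 0, 0, 0, 0], [-10, 0, 0, 0, 0, 0, 0], [-10, 0, 0, 10, 0, 0, 0], [-10, 0, 0, 20, 0, 0, 0], [-10, 0, 0, 20, 0, 0, 0], [-10, 0, 0, 15, 0, 0, 0], [0, 0, 0, 0, 0, 0, 0]])

```text
time: 3.02
ee_pos: [0.591, -0.032, 0.1961]
tcp_rot: [21.0, 89.9, 176.8]
wrist_force: [-0.7, 0.7, 0.2]
opening: 0.0002
```

```bash
python3 st.py; python3 - <<'E'
from h import *
snap('wrist','w2.png'); snap('side','s2.png')
E
```

```text
t 3.025 q [ -3.1004  10.2797  12.0402  91.835    0.0001 -68.9224] pos [ 0.591  -0.032   0.1961] F [-0.651   0.6558  0.2395] T [-0.0106  0.0006  0.0041] op 0.00020383845235278175 zang 155.82199767585087 x [-0.0013  0.0001 -1.    ]
```

View pics/w2.png

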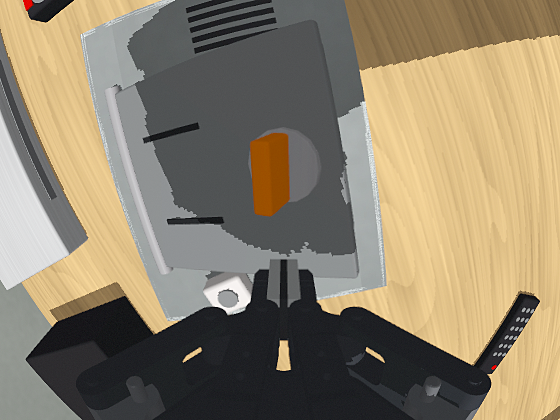

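View pics/s2.png

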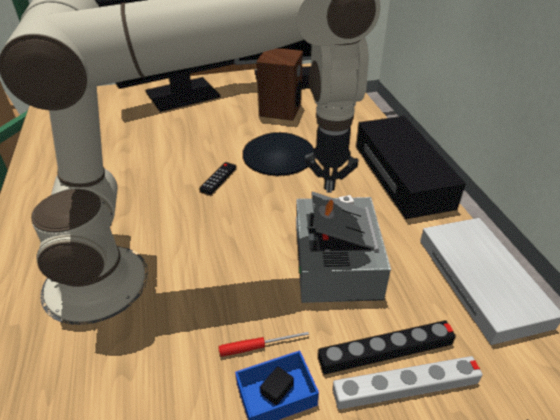

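>>> carry_out(increments=[[0, 0, 0, 12, 0, 0, 0], [0, 0, 0, 10, 0, 0, 0], [0, 0, 0, 5, 0, 0, 0], [0, 0, 0, 5, 0, 0, 0], [0, 0, 0, 5, 0, 0, 0], [0, 0, 0, 5, 0, 0, 0], [0, 0, 0, 5, 0, 0, 0], [0, 0, 0, 5, 0, 0, 0], [0, 0, 0, 5, 0, 0, 0], [0, 0, 0, 5, 0, 0, 0]])

```text
time: 4.38
ee_pos: [0.5913, -0.032, 0.1339]
tcp_rot: [23.3, 90.0, 179.1]
wrist_force: [-0.7, -0.1, 0.5]
opening: -0.0002
```

```bash
python3 st.py
```

```text
t 4.375 q [ -3.1014   9.8997   4.7498  84.8544  -0.0002 -68.9908] pos [ 0.5913 -0.032   0.1339] F [-0.7249 -0.1108  0.5406] T [ 0.0646  0.1396 -0.0105] op -0.00017881091181814557 zang 155.88940839372074 x [-0.0001  0.     -1.    ]
```

>>> carry_out(increments=[[0, 0, 0, 1, 0, 0, 0], [0, 0, 0, 1, 0, 0, 0], [0, 0, 0, 1, 0, 0, 0], [0, 0, 0, 0, 0, 0, 0]])

```text
time: 4.88
ee_pos: [0.5913, -0.032, 0.1313]
tcp_rot: [-168.3, 90.0, -12.4]
wrist_force: [-0.3, -0.3, 1.2]
opening: -0.0
```

```bash
python3 st.py; python3 - <<'E'
from h import *
snap('wrist','w3.png'); snap('side','s3.png')
a=cv2.imread('pics/s3.png')[180:310,285:400]; cv2.imwrite('pics/s3z.png',cv2.resize(a,None,fx=5,fy=4.6,interpolation=cv2.INTER_CUBIC)) 
E
```

```text
t 4.875 q [ -3.1006   9.9055   4.4679  84.5565  -0.001  -68.991 ] pos [ 0.5913 -0.032   0.1313] F [-0.2807 -0.338   1.2398] T [0.0108 0.0626 0.0115] op -3.9022171656824226e-05 zang 155.89044977504088 x [ 0.0001 -0.     -1.    ]
```

View pics/s3z.png

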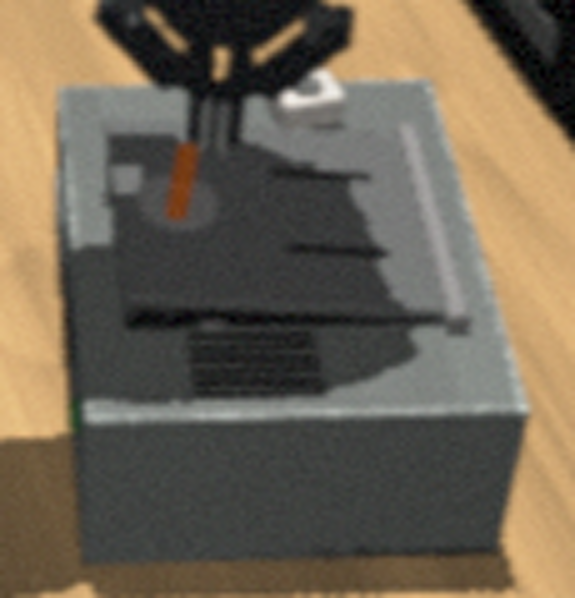

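View pics/w3.png

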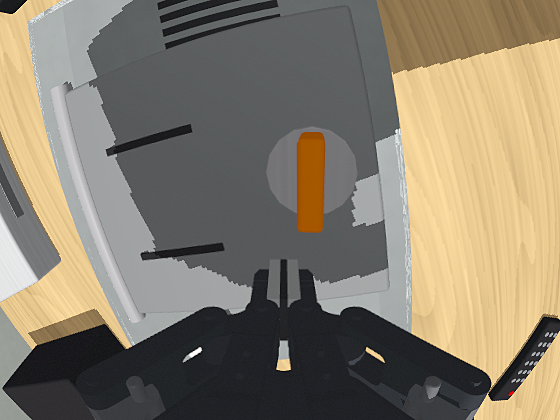

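>>> carry_out(increments=[[0, 0, 0, 0.7, 0, 0, 0], [0, 0, 0, 0.7, 0, 0, 0], [0, 0, 0, 0.6, 0, 0, 0], [0, 0, 0, 0, 0, 0, 0]])

```text
time: 5.48
ee_pos: [0.5913, -0.032, 0.13]
tcp_rot: [-159.2, 90.0, -3.3]
wrist_force: [-1.9, 0.2, 5.5]
opening: 0.0002
```

```bash
python3 st.py
```

```text
t 5.475 q [ -3.1014   9.8759   4.2888  84.3728  -0.0002 -68.9903] pos [ 0.5913 -0.032   0.13  ] F [-1.8678  0.2441  5.4545] T [ 0.0203  0.5425 -0.0008] op 0.00018652475780088355 zang 155.88893335646017 x [ 0.0007 -0.     -1.    ]
```

>>> carry_out(increments=[[0, 0, 0, -10, 0, 0, 0], [0, 0, 0, -30, 0, 0, 0], [0, 0, 0, -30, 0, 0, 50], [0, 0, 0, 0, 0, 0, 50], [0, 0, 0, 0, 0, 0, 50]])

```text
time: 6.1
ee_pos: [0.5913, -0.0321, 0.1989]
tcp_rot: [20.5, 90.0, 176.4]
wrist_force: [0.9, -0.3, 0.2]
opening: 0.0429
```

```bash
python3 st.py; python3 - <<'E'
from h import *
snap('wrist','w4.png'); 
a=cv2.imread('pics/w4.png'); cv2.imwrite('pics/w4z.png',cv2.resize(a[90:290,130:400],None,fx=2.9,fy=2.9,interpolation=cv2.INTER_CUBIC)) 
snap('top','t4.png')
a=cv2.imread('pics/t4.png')[130:240,250:375]; cv2.imwrite('pics/t4z.png',cv2.resize(a,None,fx=6,fy=5.4,interpolation=cv2.INTER_CUBIC)) 
snap('side','s4.png')
a=cv2.imread('pics/s4.png')[180:310,285:400]; cv2.imwrite('pics/s4z.png',cv2.resize(a,None,fx=5,fy=4.6,interpolation=cv2.INTER_CUBIC)) 
E
```

```text
t 6.1 q [ -3.1029  10.3035  12.3842  92.0953   0.0001 -68.9912] pos [ 0.5913 -0.0321  0.1989] F [ 0.8675 -0.3279  0.1982] T [0.0443 0.0277 0.0104] op 0.042947250097294644 zang 155.8882488674154 x [-0.0003  0.     -1.    ]
```

View pics/w4z.png

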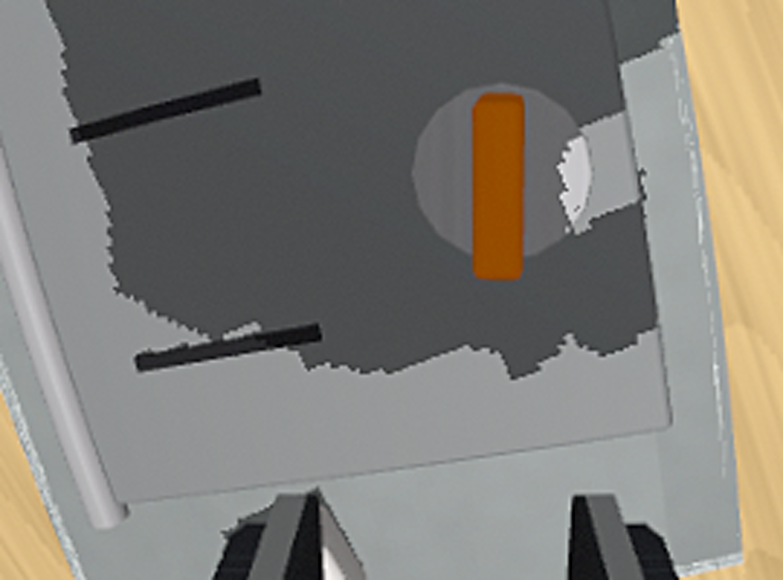

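View pics/t4z.png

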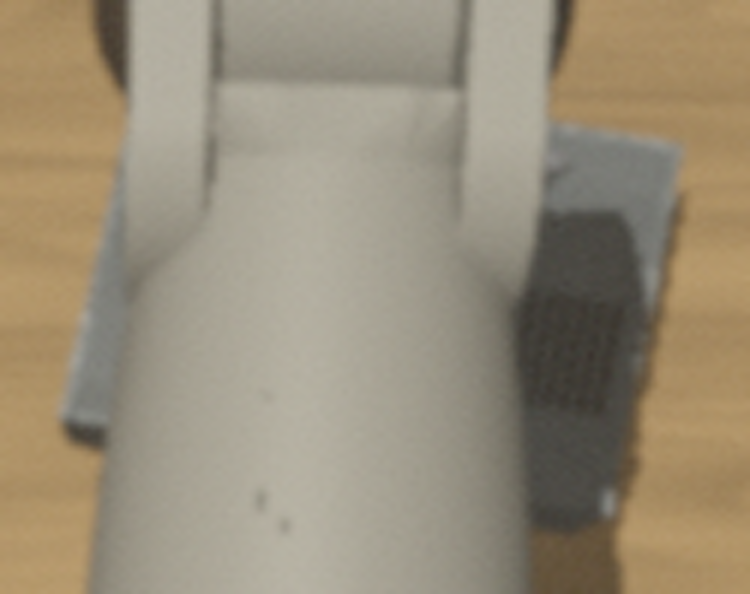

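View pics/s4z.png

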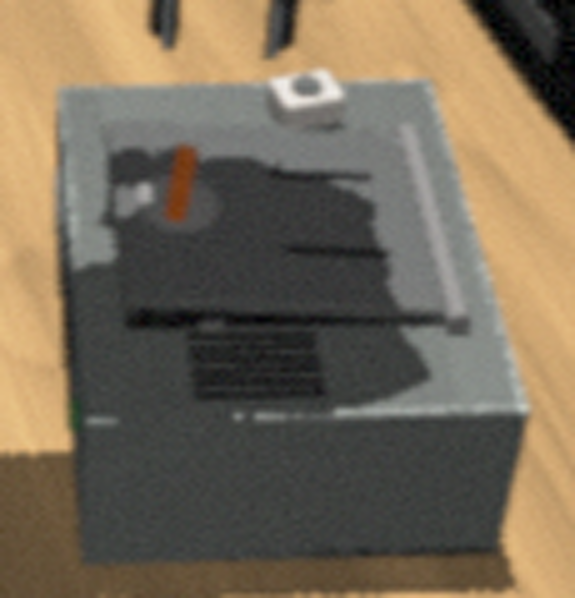

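```bash
cat > wr.py <<'E'
from h import *
from scipy.spatial.transform import Rotation as R
def wray(px,pos,M):
    c=vision.calibration('wrist');K=np.array(c['camera_matrix']);m=np.array(c['mount'])
    d=(np.array(px)-[K[0,2],K[1,2]])/K[0,0]; r=np.hypot(*d)
    v=np.array([np.sin(r)*d[0]/r,-np.sin(r)*d[1]/r,-np.cos(r)])
    v=M@m[:3,:3]@v; o=pos+M@m[:3,3]
    return o,v
def hit(px,z,pos,M):
    o,v=wray(px,pos,M); return o+v*(z-o[2])/v[2]
E
python3 - <<'E'
from wr import *
np.set_printoptions(precision=4,suppress=True)
o=sensors.get_obs(); M=R.from_euler('xyz',o['tcp_rot'],degrees=True).as_matrix();pos=o['ee_pos']
zz=lambda u,v:((u+.5)/2.9-.5+130,(v+.5)/2.9-.5+90)
fl=hit(zz(502,171),.1362,pos,M);print('flange',fl, 'diam',hit(zz(412,171),.1362,pos,M)-hit(zz(592,171),.1362,pos,M))
A=[hit(zz(*q),.1601,pos,M) for q in [(473,103),(524,103),(524,280),(473,280)]]
print(np.array(A)); w=np.mean(A,0); print('wing',w, np.linalg.norm(A[0]-A[3]),np.linalg.norm(A[0]-A[1]))
d=A[0]+A[1]-A[2]-A[3]; print('wing dir angle',np.degrees(np.arctan2(d[1],d[0])))
p=np.load('p.npy')
print('model flange',u2w(p,hatch(.09,.125,0,.009)),'top',u2w(p,hatch(.09,.125,0,.033)))
for e in [(127,500),(668,425)]: print('edge',hit(zz(*e),.13,pos,M))
e1,e2=[hit(zz(*e),z,pos,M) for e,z in [((127,502),.121),((668,427),.134)]]
d=e1-e2; print('hatch x angle',np.degrees(np.arctan2(d[1],d[0])),np.linalg.norm(d))
print('frontL model',u2w(p,hatch(.09,.152,.07,.004)),e2)
E
```

```text
flange [ 0.5569 -0.0761  0.1362] diam [ 0.0362 -0.0159  0.    ]
[[ 0.5567 -0.0942  0.1601]
 [ 0.5478 -0.0903  0.1601]
 [ 0.5615 -0.058   0.1601]
 [ 0.5708 -0.0621  0.1601]]
wing [ 0.5592 -0.0762  0.1601] 0.03503521067641665 0.009740037452651288
wing dir angle -113.39030376960359
model flange [[ 0.5572 -0.0758  0.1362]] top [[ 0.5593 -0.0763  0.1601]]
edge [ 0.6797 -0.0376  0.13  ]
edge [ 0.5435 -0.0008  0.13  ]
hatch x angle -12.63458314509532 0.14542583941460976
frontL model [[ 0.5459 -0.0016  0.1336]] [ 0.5439 -0.0024  0.134 ]
```

```bash
cat > tgt.py <<'E'
from wr import *
import sys
np.set_printoptions(precision=3,suppress=True)
p=np.load('p.npy')
def target(th,fa,h):  # hatch angle, fastener angle, height above flange face
    P=u2w(p,hatch(th,.125,0,.009+h))[0]
    n=np.array([np.sin(th),0,np.cos(th)]); hx=np.array([np.cos(th),0,-np.sin(th)]); hy=np.array([0,1.,0])
    tz=-(np.cos(fa)*hx-np.sin(fa)*hy); tx=-n; ty=np.cross(tz,tx)
    c,s=np.cos(p[2]),np.sin(p[2]); Rz=np.array([[c,-s,0],[s,c,0],[0,0,1]])
    return P,Rz@np.column_stack([tx,ty,tz])
def delta(P0,M0,P1,M1):
    return np.degrees(R.from_matrix(M0.T@M1).as_rotvec()),M0.T@(P1-P0)*1000,
def now():
    o=sensors.get_obs(); return o['ee_pos'],R.from_euler('xyz',o['tcp_rot'],degrees=True).as_matrix()
E
python3 - <<'E'
from tgt import *
P0,M0=now()
P1,M1=target(.09,.19,.04); print(*delta(P0,M0,P1,M1)); print(P1,M1)
P2,M2=target(.09,.19,.003); print(*delta(P1,M1,P2,M2))
for a in [.09,.06,.03,0]: print(a,*delta(*target(.09,.19,0),*target(a,.19,0)))
E
```

```text
[-0.606 -4.974  0.967] [22.287 53.017  9.306]
[ 0.561 -0.077  0.176] [[-0.088 -0.398 -0.913]
 [ 0.02  -0.917  0.398]
 [-0.996  0.017  0.088]]
[0. 0. 0.] [37.  0.  0.]
0.09 [0. 0. 0.] [0. 0. 0.]
0.06 [-0.     1.688 -0.325] [3.753 0.04  0.21 ]
0.03 [ 0.     3.376 -0.649] [7.512 0.059 0.309]
0 [ 0.     5.064 -0.974] [11.271  0.057  0.298]
```

>>> carry_out(increments=[[0, 0, 0, 0, 27, 5, 50], [0, 0, 0, 0, 26, 4.3, 50], [0, 0, 0, 22.3, 0, 0, 50], [-0.6, -5, 1, 0, 0, 0, 50], [0, 0, 0, 0, 0, 0, 50], [0, 0, 0, 0, 0, 0, 50]])

```text
time: 7.0
ee_pos: [0.5614, -0.0766, 0.1769]
tcp_rot: [11.0, 85.0, 167.5]
wrist_force: [-0.3, 0.1, -1.0]
opening: 0.0428
```

```bash
python3 st.py; python3 - <<'E'
from tgt import *
P0,M0=now()
print(*delta(P0,M0,*target(.09,.19,.04)))
snap('wrist','w5.png'); snap('side','s5.png')
a=cv2.imread('pics/s5.png')[150:280,285:400]; cv2.imwrite('pics/s5z.png',cv2.resize(a,None,fx=5,fy=4.6,interpolation=cv2.INTER_CUBIC)) 
E
```

```text
t 7.0 q [ -7.97    11.6873  11.3646  94.6873   0.3942 -74.4679] pos [ 0.5614 -0.0766  0.1769] F [-0.2794  0.1074 -1.0452] T [-0.0633 -0.0578 -0.0403] op 0.042828214466658514 zang 156.4390602315526 x [-0.0855  0.0189 -0.9962]
[-0.017 -0.131  0.013] [0.931 0.248 0.521]
```

View pics/w5.png

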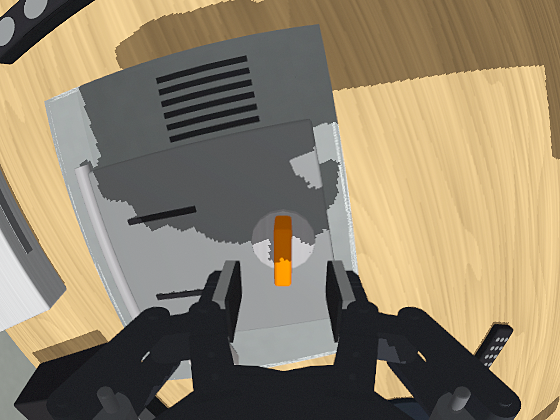

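View pics/s5z.png

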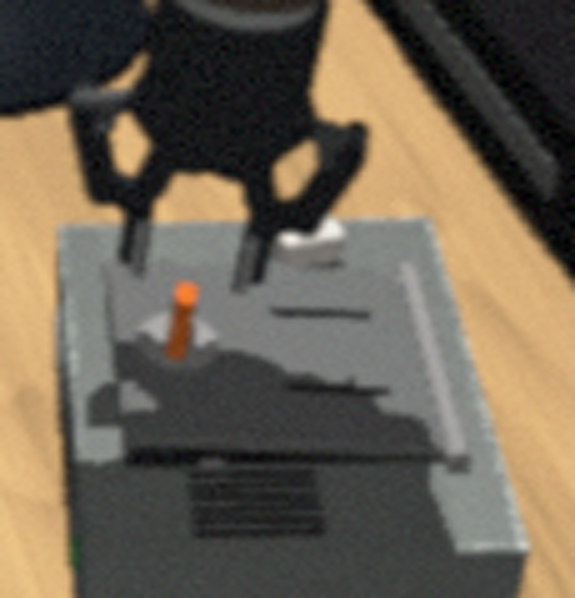

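>>> carry_out(increments=[[0, 0, 0, 12, 0.2, 0.3, 50], [0, 0, 0, 13, 0, 0, 50], [0, 0, 0, 11, 0, 0, 50], [0, 0, 0, 0, 0, 0, 50], [0, 0, 0, 0, 0, 0, 25], [0, 0, 0, 0, 0, 0, 25]])

```text
time: 7.85
ee_pos: [0.5579, -0.076, 0.1416]
tcp_rot: [11.0, 84.9, 167.5]
wrist_force: [0.4, -1.5, 0.8]
opening: 0.0214
```

```bash
python3 st.py; python3 - <<'E'
from tgt import *
P0,M0=now()
print(*delta(P0,M0,*target(.09,.19,0)))
E
```

```text
t 7.85 q [ -7.9633  11.0828   6.7687  90.7262   0.4021 -74.4719] pos [ 0.5579 -0.076   0.1416] F [ 0.3999 -1.4668  0.8214] T [-0.054  -0.0821 -0.0474] op 0.021358956942578215 zang 156.44903195392473 x [-0.086   0.0191 -0.9961]
[-0.007 -0.1    0.012] [5.448 0.009 0.238]
```

>>> carry_out(increments=[[0, 0, 0, 0, 0, 0.2, 15], [0, 0, 0, 0, 0, 0, 0], [0, 0, 0, 0, 0, 0, 0], [0, 0, 0, 0, 0, 0, 0], [0, 0, 0, 0, 0, 0, 0]], squeeze=20)

```text
time: 8.48
ee_pos: [0.5584, -0.0762, 0.1415]
tcp_rot: [11.1, 85.0, 167.6]
wrist_force: [4.5, -2.0, 0.2]
opening: 0.0096
```

```bash
python3 st.py; python3 - <<'E'
from tgt import *
P0,M0=now()
print(*delta(P0,M0,*target(.09,.19,0)), M0.T@sensors.get_obs()['wrist_force'])
snap('wrist','w6.png')
E
```

```text
t 8.475 q [ -7.9675  11.0681   6.7495  90.6372   0.383  -74.469 ] pos [ 0.5584 -0.0762  0.1415] F [ 4.4782 -1.996   0.2335] T [-0.343  -0.8937  0.0144] op 0.009626505358707356 zang 156.4439741197425 x [-0.0846  0.0186 -0.9962]
[-0.013 -0.186  0.016] [5.418 0.02  0.793] [-0.649  0.051 -4.865]
```

View pics/w6.png

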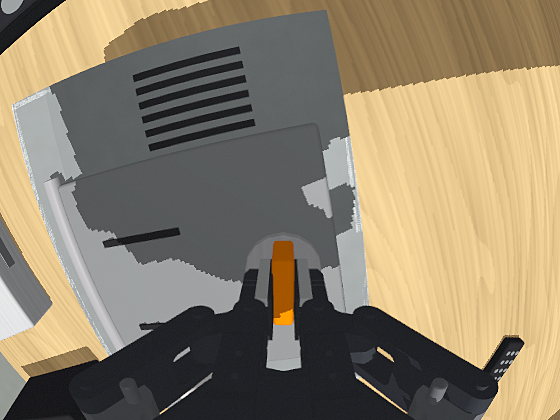

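>>> carry_out(increments=[[0, 0, 0, 0, 0, -0.6, 15], [0, 0, 0, 2, 0, 0, 15], [0, 0, 0, 1.5, 0, 0, 15], [0, 0, 0, 0, 0, 0, 15], [0, 0, 0, 0, 0, 0, 15]])

```text
time: 9.15
ee_pos: [0.5577, -0.0761, 0.1376]
tcp_rot: [11.0, 84.9, 167.5]
wrist_force: [0.2, -0.1, 0.5]
opening: 0.0129
```

```bash
cat > c.py <<'E'
from tgt import *
o=sensors.get_obs();P0,M0=now()
print('t',o['time'],'op',o['opening'],'q6',o['q'][5]);print('to flange@.09',*delta(P0,M0,*target(.09,.19,0)),'F tool', M0.T@o['wrist_force'],'T tool',M0.T@o['torque'])
E
python3 c.py
```

```text
t 9.15 op 0.012919954010222617 q6 -74.47934619257614
to flange@.09 [-0.007 -0.053 -0.   ] [ 1.466 -0.054  0.361] F tool [-0.496  0.008 -0.191] T tool [0.002 0.071 0.004]
```

>>> carry_out(increments=[[0, 0, 0, 0.8, 0, 0, 15], [0, 0, 0, 0.7, 0, 0, 15], [0, 0, 0, 0, 0, 0, 15]])

```text
time: 9.52
ee_pos: [0.5577, -0.076, 0.1367]
tcp_rot: [11.0, 84.9, 167.4]
wrist_force: [-1.1, 0.1, 4.4]
opening: 0.0127
```

```bash
python3 c.py
```

```text
t 9.525 op 0.012744410383596458 q6 -74.47936093614193
to flange@.09 [-0.006 -0.097  0.013] [ 0.568 -0.028  0.434] F tool [-4.328  0.363  1.412] T tool [-0.031 -0.262  0.066]
```

>>> carry_out(increments=[[0, 0, 0, 0, 0, 0, 0], [0, 0, 0, 0, 0, 0, 0], [0, 0, 0, 0, 0, 0, 0], [0, 0.45, -0.09, 1, 0, 0.06, 0], [0, 0.45, -0.09, 1, 0, 0.06, 0], [0, 0.45, -0.09, 1, 0, 0.06, 0], [0, 0.45, -0.09, 1, 0, 0.03, 0], [0, 0, 0, 0, 0, 0, 0]])

```text
time: 10.52
ee_pos: [0.5574, -0.0761, 0.1325]
tcp_rot: [11.0, 86.8, 167.4]
wrist_force: [3.1, -1.2, 5.5]
opening: 0.0095
```

```bash
python3 c.py
```

```text
t 10.525 op 0.009528087892757827 q6 -74.3919387463165
to flange@.09 [-0.013 -1.93   0.368] [-3.702 -0.083  0.458] F tool [-5.713 -0.118 -3.016] T tool [-0.041  0.591  0.039]
```

>>> carry_out(increments=[[0, 0.45, -0.09, 1, 0, -0.1, 0], [0, 0.45, -0.09, 1, 0, -0.1, 0], [0, 0.45, -0.09, 1, 0, 0, 0], [0, 0, 0, 0, 0, 0, 0]])

```text
time: 11.02
ee_pos: [0.5571, -0.076, 0.1295]
tcp_rot: [10.6, 88.1, 167.1]
wrist_force: [1.4, -1.3, 6.3]
opening: 0.0091
```

```bash
python3 c.py
```

```text
t 11.025 op 0.0091489937961154 q6 -74.33985157615595
to flange@.09 [-0.01  -3.232  0.63 ] [-6.725 -0.161  0.144] F tool [-6.374  0.686 -1.58 ] T tool [-0.057  0.121  0.139]
```

>>> carry_out(increments=[[0, 0.23, -0.05, 0.5, 0, -0.05, 0], [0, 0.23, -0.05, 0.5, 0, -0.05, 0], [0, 0, 0, 0, 0, 0, 0], [0, 0, 0, 0, 0, 0, 0]])

```text
time: 11.52
ee_pos: [0.557, -0.0759, 0.1285]
tcp_rot: [10.0, 88.6, 166.5]
wrist_force: [-0.1, -0.3, 7.7]
opening: 0.0094
```

```bash
python3 c.py
```

```text
t 11.525 op 0.009447231110371171 q6 -74.32861882995678
to flange@.09 [-0.005 -3.662  0.727] [-7.682 -0.152  0.039] F tool [-7.653  0.393  0.177] T tool [-0.068 -0.07   0.119]
```

>>> carry_out(increments=[[0, 0.23, -0.05, 0.5, 0, -0.05, 0], [0, 0.23, -0.05, 0.5, 0, -0.05, 0], [0, 0, 0, 0, 0, 0, 0], [0, 0, 0, 0, 0, 0, 0]])

```text
time: 12.02
ee_pos: [0.557, -0.0759, 0.1275]
tcp_rot: [8.8, 89.0, 165.3]
wrist_force: [-1.5, 0.2, 8.6]
opening: 0.0098
```

```bash
python3 c.py
```

```text
t 12.025 op 0.009840619996598491 q6 -74.31594700425353
to flange@.09 [-0.005 -4.104  0.826] [-8.706 -0.189 -0.068] F tool [-8.527  0.488  1.595] T tool [-0.022 -0.251  0.193]
```

>>> carry_out(increments=[[0, 0.23, -0.05, 0.5, 0, 0, 0], [0, 0.23, -0.05, 0.5, 0, 0.05, 0], [0, 0, 0, 0, 0, 0, 0], [0, 0, 0, 0, 0, 0, 0]])

```text
time: 12.52
ee_pos: [0.5569, -0.0759, 0.1266]
tcp_rot: [5.5, 89.5, 162.0]
wrist_force: [-1.1, -0.8, 9.3]
opening: 0.0097
```

```bash
python3 c.py
```

```text
t 12.525 op 0.009673988043294937 q6 -74.29874404924219
to flange@.09 [-0.005 -4.565  0.926] [-9.64  -0.211 -0.22 ] F tool [-9.292  1.158  0.726] T tool [-0.025 -0.338  0.235]
```

>>> carry_out(increments=[[0, 0.23, -0.05, 0.5, 0, 0.05, 0], [0, 0.23, -0.05, 0.5, 0, 0.05, 0], [0, 0, 0, 0, 0, 0, 0], [0, 0, 0, 0, 0, 0, 0]])

```text
time: 13.02
ee_pos: [0.5569, -0.0759, 0.1261]
tcp_rot: [-83.9, 89.9, 72.5]
wrist_force: [-1.2, 0.3, 10.7]
opening: 0.0099
```

```bash
python3 c.py
```

```text
t 13.025 op 0.009948691802990354 q6 -74.27860793640384
to flange@.09 [-0.007 -5.057  1.034] [-10.129  -0.212  -0.321] F tool [-10.677   0.229   1.246] T tool [-0.004 -0.604  0.294]
```

>>> carry_out(increments=[[0, 0.15, -0.03, 0.5, 0, 0, 0], [0, 0, 0, 0, 0, 0, 0], [0, 0, 0, 0, 0, 0, 0]])

```text
time: 13.4
ee_pos: [0.5569, -0.0759, 0.126]
tcp_rot: [-150.1, 89.8, 6.4]
wrist_force: [-2.4, 0.5, 15.4]
opening: 0.0097
```

```bash
python3 c.py
```

```text
t 13.4 op 0.00971821223176565 q6 -74.27319275143027
to flange@.09 [-0.008 -5.232  1.071] [-10.189  -0.217  -0.29 ] F tool [-15.38    0.515   2.389] T tool [ 0.018 -0.898  0.376]
```

>>> carry_out(increments=[[0, 0, 0, 0.5, 0, 0, 0], [0, 0, 0, 0, 0, 0, 0], [0, 0, 0, 0, 0, 0, 0]])

```text
time: 13.78
ee_pos: [0.5569, -0.0759, 0.126]
tcp_rot: [-151.2, 89.8, 5.3]
wrist_force: [-3.9, 0.3, 17.8]
opening: 0.0097
```

```bash
python3 c.py
```

```text
t 13.775 op 0.009677840738126733 q6 -74.27215070772318
to flange@.09 [-0.009 -5.25   1.077] [-10.238  -0.22   -0.297] F tool [-17.812   1.263   3.581] T tool [ 0.057 -1.16   0.444]
```

>>> carry_out(increments=[[0, -0.3, 0.06, -0.7, 0, 0.3, 0], [0, -0.2, 0, 0, 0, 0, 0], [0, 0, 0, 0, 0, 0, 0]])

```text
time: 14.15
ee_pos: [0.5569, -0.0759, 0.126]
tcp_rot: [-5.3, 89.7, 151.1]
wrist_force: [-1.4, -1.3, 12.6]
opening: 0.0096
```

```bash
python3 c.py
```

```text
t 14.15 op 0.009601473550031572 q6 -74.30330947569021
to flange@.09 [-0.013 -4.744  1.004] [-10.214  -0.235  -0.237] F tool [-12.555   1.718   0.809] T tool [-0.05  -0.269  0.362]
```

>>> carry_out(increments=[[4, 0, 0, 0, 0, 0, 0], [4, 0, 0, 0, 0, 0, 0], [4, 0, 0, 0, 0, 0, 0], [4, 0, 0, 0, 0, 0, 0], [4, 0, 0, 0, 0, 0, 0], [0, 0, 0, 0, 0, 0, 0]])

```text
time: 14.9
ee_pos: [0.5568, -0.0758, 0.126]
tcp_rot: [14.2, 89.7, 150.6]
wrist_force: [-2.1, 0.1, 13.3]
opening: 0.0096
```

```bash
python3 c.py
```

```text
t 14.9 op 0.009596430345781047 q6 -54.245158120761936
to flange@.09 [-20.054  -4.513   1.827] [-10.219  -0.305  -0.28 ] F tool [-13.244   1.418   1.636] T tool [ 0.041 -0.298  0.38 ]
```

>>> carry_out(increments=[[4, 0, 0, 0, 0, 0, 0], [4, 0, 0, 0, 0, 0, 0], [4, 0, 0, 0, 0, 0, 0], [4, 0, 0, 0, 0, 0, 0], [0, 0, 0, 0, 0, 0, 0]])

```text
time: 15.52
ee_pos: [0.5567, -0.0758, 0.126]
tcp_rot: [30.0, 89.7, 150.5]
wrist_force: [-3.0, -0.7, 11.9]
opening: 0.0095
```

```bash
python3 c.py; python3 -c "
from h import *
snap('wrist','w7.png')"
```

```text
t 15.525 op 0.009541997719803125 q6 -38.24496309043894
to flange@.09 [-36.041  -4.256   2.464] [-10.217  -0.376  -0.244] F tool [-11.902   2.919   0.999] T tool [ 0.064 -0.205  0.479]
```

View pics/w7.png

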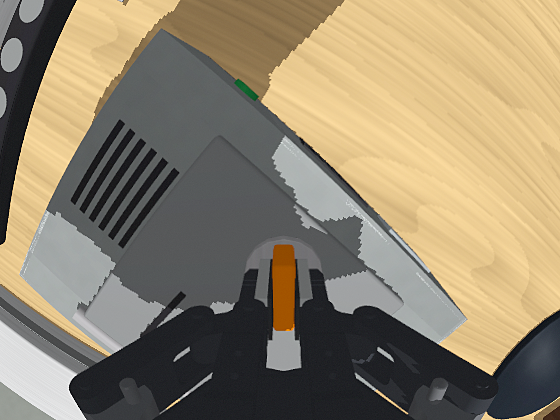

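>>> carry_out(increments=[[4, 0, 0, 0, 0, 0, 0], [4, 0, 0, 0, 0, 0, 0], [4, 0, 0, 0, 0.2, 0, 0], [4, 0, 0, 0, 0.2, 0, 0], [4, 0, 0, 0, 0, 0, 0], [0, 0, 0, 0, 0, 0, 0]])

```text
time: 16.32
ee_pos: [0.5567, -0.0757, 0.126]
tcp_rot: [42.4, 89.7, 142.8]
wrist_force: [-0.0, 0.7, 12.0]
opening: 0.0095
```

```bash
python3 c.py
```

```text
t 16.325 op 0.00950654815709839 q6 -18.263517216394828
to flange@.09 [-56.018  -3.864   3.292] [-10.203  -0.456  -0.148] F tool [-12.008  -0.083   0.787] T tool [ 0.019 -0.2    0.111]
```

>>> carry_out(increments=[[4, 0, 0, 0, 0, 0, 0], [4, 0, 0, 0, 0, 0, 0], [4, 0, 0, 0, 0, 0, 0], [4, 0, 0, 0, 0, 0, 0], [0, 0, 0, 0, 0, 0, 0]])

```text
time: 16.95
ee_pos: [0.5567, -0.0757, 0.126]
tcp_rot: [58.0, 89.7, 142.4]
wrist_force: [-0.1, 0.8, 11.7]
opening: 0.0093
```

```bash
python3 c.py
```

```text
t 16.95 op 0.009260266497593535 q6 -2.263327762008931
to flange@.09 [-72.002  -3.452   3.899] [-10.203  -0.506  -0.093] F tool [-11.745   0.234   0.827] T tool [ 0.112 -0.223  0.243]
```

>>> carry_out(increments=[[3, 0, 0, 0, 0, 0, 0], [2, 0, 0, 0, 0, 0, 0], [2, 0, 0, 0, 0, 0, 0], [0, 0, 0, 0, 0, 0, 0]])

```text
time: 17.45
ee_pos: [0.5567, -0.0757, 0.126]
tcp_rot: [63.7, 89.7, 141.1]
wrist_force: [-0.6, 1.1, 11.8]
opening: 0.0092
```

```bash
python3 c.py
```

```text
t 17.45 op 0.009151596767780604 q6 4.70656057203656
to flange@.09 [-78.969  -3.25    4.166] [-10.207  -0.489  -0.038] F tool [-11.792   0.908   0.966] T tool [ 0.071 -0.145  0.244]
```

>>> carry_out(increments=[[0, 0, 0.3, -1, 0, 0, 0], [0, 0, 0.4, -1, 0, 0, 0], [0, 0, 0.4, -1, 0, 0, 0], [0, 0, 0.4, -1, 0, 0, 0], [0, 0, 0, 0, 0, 0, 0]])

```text
time: 18.08
ee_pos: [0.5569, -0.0757, 0.1291]
tcp_rot: [85.8, 88.2, 163.3]
wrist_force: [3.7, 2.2, 5.6]
opening: 0.0092
```

```bash
python3 c.py
```

```text
t 18.075 op 0.009234675749363729 q6 4.608561037969868
to flange@.09 [-78.964  -2.194   2.872] [-7.079 -0.087 -0.047] F tool [-5.687 -2.904  2.999] T tool [ 0.068 -0.48  -0.616]
```

>>> carry_out(increments=[[0, 0, 0.4, -1, 0, 0, 0], [0, 0, 0.3, -0.7, 0, 0, 0], [0, 0, 0, 0, 0, 0, 0]])

```text
time: 18.45
ee_pos: [0.5571, -0.0758, 0.1306]
tcp_rot: [87.0, 87.5, 164.5]
wrist_force: [4.1, 2.6, 4.6]
opening: 0.0095
```

```bash
python3 c.py
```

```text
t 18.45 op 0.009514441741835621 q6 4.577246618253903
to flange@.09 [-78.976  -1.708   2.28 ] [-5.581  0.048 -0.02 ] F tool [-4.695 -3.274  3.402] T tool [ 0.044 -0.638 -1.018]
```

>>> carry_out(increments=[[0, 0, 0, -0.3, 0, 0, 5], [0, 0, 0, 0, 0, 0, 25], [0, 0, 0, 0, 0, 0, 30], [0, 0, 0, -3, 0, 0, 30], [0, 0, 0, 0, 0, 0, 30], [0, 0, 0, 0, 0, 0, 30]])

```text
time: 19.2
ee_pos: [0.5566, -0.0761, 0.1337]
tcp_rot: [88.0, 87.4, 165.5]
wrist_force: [-0.2, -0.1, -0.6]
opening: 0.0254
```

```bash
python3 c.py; python3 -c "
from h import *
snap('wrist','w8.png')"
```

```text
t 19.2 op 0.0253788700746685 q6 4.573573304996094
to flange@.09 [-78.991  -1.718   2.219] [-2.469 -0.419  0.367] F tool [ 0.637  0.141 -0.19 ] T tool [-0.016  0.052  0.003]
```

View pics/w8.png

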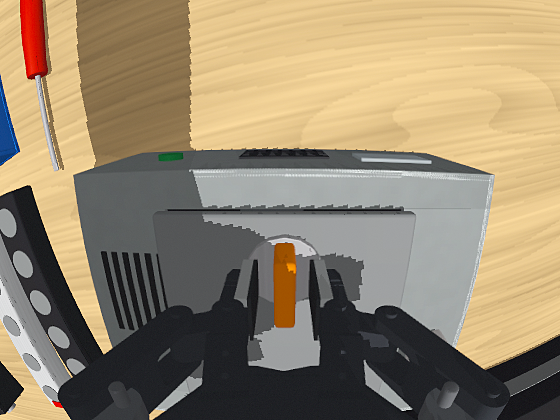

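Wing points front to back (col 284) with the fingers free of it. I'll back off along the axis and measure the final angles.

>>> carry_out(increments=[[0, 0, 0, -10, 0, 0, 40], [0, 0, 0, -20, 0, 0, 40], [0, 0, 0, -30, 0, 0, 40], [0, 0, 0, 0, -30, 0, 40], [0, 0, 0, 0, -30, 0, 40], [0, 0, 0, 0, 0, 0, 40], [0, 0, 0, 0, 0, 0, 40]])

```text
time: 20.12
ee_pos: [0.6175, -0.0896, 0.1914]
tcp_rot: [87.9, 87.4, 165.4]
wrist_force: [-0.0, 0.5, 1.1]
opening: 0.0343
```

```bash
python3 st.py; python3 -c "
from h import *
snap('wrist','w9.png')
a=cv2.imread('pics/w9.png')[130:330,140:420]; cv2.imwrite('pics/w9z.png',cv2.resize(a,None,fx=2.8,fy=2.8,interpolation=cv2.INTER_CUBIC))
snap('side','s9.png')
a=cv2.imread('pics/s9.png')[180:310,285:400]; cv2.imwrite('pics/s9z.png',cv2.resize(a,None,fx=5,fy=4.6,interpolation=cv2.INTER_CUBIC)) "
```

```text
t 20.125 q [-8.3868 17.5259 20.1349 95.1689  0.2793  4.1206] pos [ 0.6175 -0.0896  0.1914] F [-0.0221  0.4615  1.0607] T [ 0.025  -0.0058  0.0308] op 0.034289833647764036 zang 77.48422940257623 x [-0.0435  0.0113 -0.999 ]
```

View pics/w9z.png

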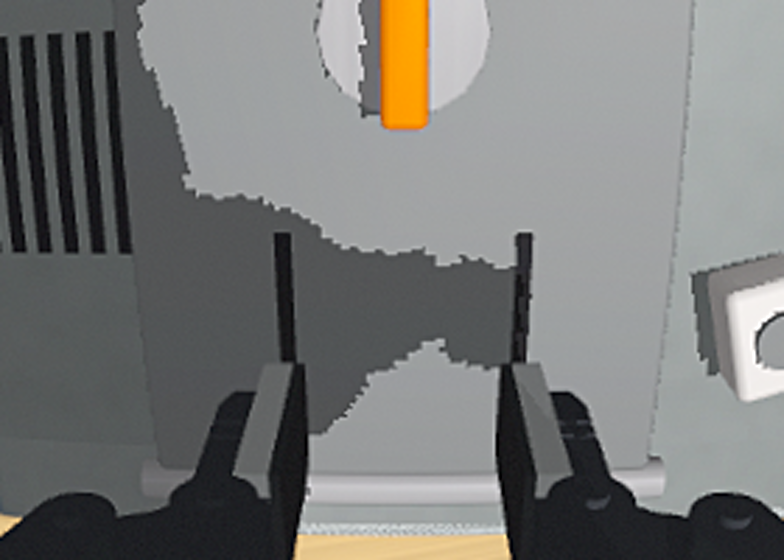

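View pics/s9z.png

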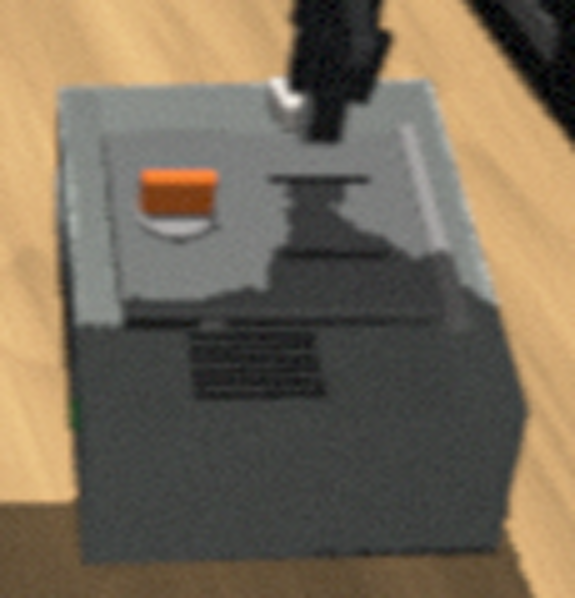

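```bash
python3 -c "
import cv2,numpy as np
L=[cv2.resize(cv2.imread(f'pics/{n}.png')[195:260,300:340],None,fx=9,fy=9,interpolation=cv2.INTER_CUBIC) for n in ['s4','s9']]
cv2.imwrite('pics/cmp.png',np.hstack(L))
from h import *
p=np.load('p.npy')
for th in [.09,.06,.04,.01]:
    q=proj('side',u2w(p,[hatch(th,.152,.07,.004),hatch(th,.152,-.07,.004)])); print(th,((q-[300,195]+.5)*9-.5).round(0).tolist())
"
```

```text
0.09 [[55.0, 107.0], [91.0, 458.0]]
0.06 [[53.0, 119.0], [88.0, 470.0]]
0.04 [[51.0, 128.0], [87.0, 479.0]]
0.01 [[50.0, 140.0], [86.0, 491.0]]
```

View pics/cmp.png

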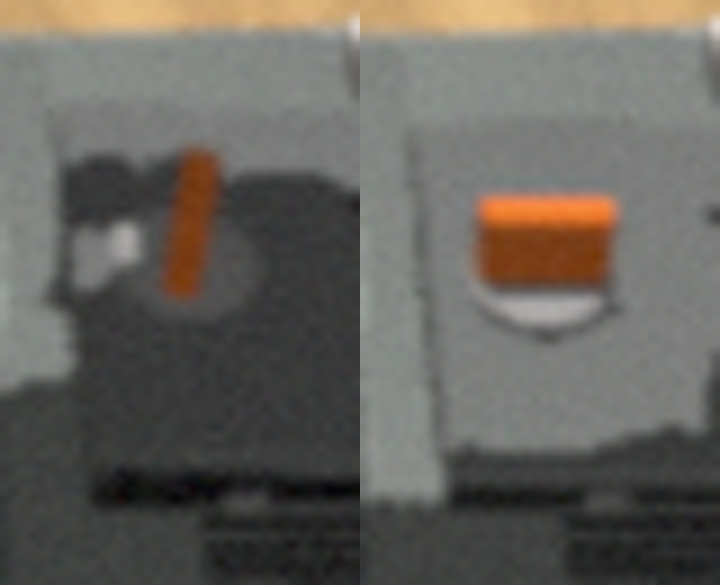

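View pics/w9.png

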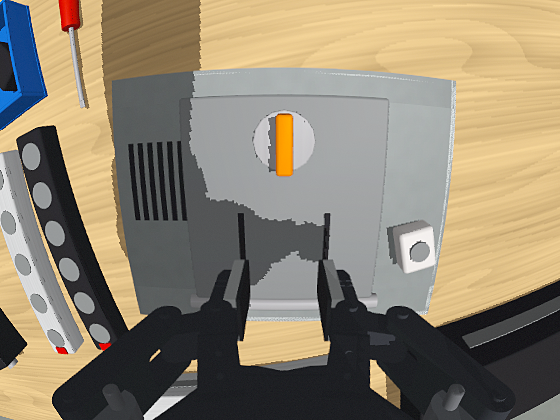

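```bash
python3 - <<'E'
from tgt import *
im=vision.camera('wrist').astype(int); P,M=now()
m=((im[...,0]>200)&(im[...,2]<60)&(im[...,1]>80)&(im[...,1]<190)).astype(np.uint8)
n,l,s,c=cv2.connectedComponentsWithStats(m); k=1+np.argmax(s[1:,4]); ys,xs=np.nonzero(l==k)
H=np.array([hit((x,y),.155,P,M)[:2] for x,y in zip(xs,ys)]); H0=H-H.mean(0)
v=np.linalg.svd(H0,full_matrices=False)[2][0]; a=np.degrees(np.arctan2(v[1],v[0]))
fa=np.degrees(p[2])+90-a; print(s[k],H.mean(0),'fastener rad',np.radians(fa%180)); print(sensors.get_obs()['wrist_force'])
E
```

```text
[276 115  17  61 989] [ 0.557 -0.076] fastener rad 1.5647961700002204
[0.248 1.041 0.454]
```

```bash
python3 -c "
from workcell import job_done
print(job_done())"
```

```text
the job is handed in; nothing more can be done
None
```

The hatch is shut and the fastener looks locked. I handed the job in at about 20 s, and `job_done` gave no verdict.

- **Closing:** I pushed the hatch down at the free spot until I felt the bumpers, at about 5.5 N and a hatch angle of roughly 0.09 rad.
- **Pressing:** I gripped the wing at 20 N with the fingertips resting on the flange. The cam met the keeper's floor about 10.8 mm below the hatch's resting height. The press force peaked at about 18 N, which I estimate put 8 N or so on the cam. I then eased back to about 12 N.
- **Turning:** I turned the fastener 79° clockwise while holding it pressed at about 12 to 13 N, with only about 0.1 N m of twist. I then let it rise about 4.6 mm, opened the fingers and backed off.

Last checks:
- **Fastener:** the wrist picture gives 1.565 rad, inside the 1.43 to 1.71 rad window.
- **Hatch:** the side picture shows it at about 0.05 rad after release, below the 0.083 rad limit and the 0.09 rad it rests at unlocked. That reading is good to roughly 0.01 to 0.02 rad.
- **Robot:** it stands clear, with about 1 N of sensor noise at the wrist.
- **Bystanders:** the arm only touched the hatch and fastener, and the last pictures showed nothing disturbed. I did not measure the other items' positions.
- **Cam load:** I could not measure the force of the cam on the keeper. I infer it from the hatch staying pulled in after release.

No check failed. One reading on the way was off: the push force was only about 0.5 to 1.2 N on the way down, where I expected about 2.5 N. The bumper contact that followed was clear.

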